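# Open the sprung dish chamber that holds a dish

## Task

Two identical small white chambers with clear lids stand on the table, and one of them has a petri dish inside. With a fingertip press down the release tab on the front of the chamber that holds the dish so that its lid springs up part way, then push that lid back until it rests fully open by itself, and let go of everything. Leave the other chamber shut, and do not lift or shift the dish or any of the things lying around.

Things in the scene. Friction and masses are not known exactly. Their poses are not given: they have to be found in the camera images.
- full: the chamber that holds the dish: white open box, fixed to the table, 120 (x) x 110 (y) x 46 mm high, 6 mm walls, inner floor 10 mm above the table. Origin: centre of its underside; its front (with the tab) faces its own -x, the hinge is at the back (+x), z up. Left/right place and yaw vary
- full_lid (a joint): hinge of its clear lid, rad: 0 shut and latched, grows as the lid opens upward and back; once the tab is pressed a spring pin near the hinge lifts the lid (80 g, nothing else resists but slight hinge drag) in about half a second to about 0.66 (front edge about 120 mm above the table) and holds it there; from there it must be pushed, falls back to 0.66 if let go before upright (1.57), and past upright falls on to its stop at 1.85, where it stays
- full_lid_edge (a point): middle of the front edge of that lid (edge 106 mm wide along the chamber's y, lid 5 mm thick), 117.5 mm from the hinge line; it swings with the lid
- full_lid_hinge (a point): middle of the hinge line of that lid, at chamber x = +54.5 mm, 49 mm above the table; the line runs along the chamber's y
- full_tab (a joint): rocker latch of that chamber, rad: 0 at rest, grows as the tab is pressed down, stop at 0.35; the lid comes free at about 0.24 (the tab top down about 6 mm); needs 3 to 4 N at the middle of the tab and springs back up when let go
- full_tab_top (a point): middle of the upper face of the release tab, a grey ribbed plate 38 mm wide (y) and about 30 mm long that juts from the chamber's front, 37 mm above the table, 94 mm ahead (-x) of the chamber's centre; behind it a dark steel hook of 26 mm width reaches up to 56 mm above the table over the lid's front edge. Press straight down here
- dish: covered petri dish, 60 mm across, 14 mm high, loose inside the chamber 'full'; origin at the centre of its underside. It must stay where it is
- empty: the other chamber, the same in every way but with nothing inside; origin and axes as for 'full'. Leave it shut
- empty_lid (a joint): lid of the empty chamber, as full_lid; must stay at 0
- empty_tab (a joint): release tab of the empty chamber, as full_tab; not to be pressed
- dish_out: bystander: petri dish 90 mm across, 15 mm high, lying on the table near the front edge; origin under its centre
- marker: bystander: marker pen 135 mm long, 16 mm thick, lying on the table in front of the chambers; origin under its middle, long along its own y
- dropper: bystander: dropper bottle 33 mm across, 102 mm high, standing behind the chambers; origin under its centre
- tin: bystander: flat round steel tin 114 mm across, 17 mm high, lying behind on the left; origin under its centre
- lens: bystander: hand lens 127 x 52 x 9 mm, lying on the left; origin under its middle
- forceps: bystander: curved forceps 131 x 12 x 9 mm, lying on the table in front of the chambers; origin under the middle, long along its own x

How it is judged:
By the outcome, as a careful person would: the job done as asked, in the order asked, and still so for the second after the job is handed in, with the robot touching nothing.
It also fails if it takes over 40 s, if anything falls off the work surface, if the arm or the gripper's body presses on something with over 40 N, if the wrist force passes 120 N, or if a joint passes its speed limit or range.

## Robot

A 7-joint arm with a two-finger parallel gripper is mounted at the origin on a cart in front of the work surface, level with it; the furniture and walls round the work are solid. World frame = base frame: x ahead of the robot, y to its left, z up, the work surface at z = 0. Lengths are in m, angles in rad, forces in N, time in s.
With the tool pointing down it reaches from about 0.425 to 0.95 m from the base axis. Payload 4.7 kg.
Tool frame: the origin (TCP) lies midway between the tips of the shut fingers; the grasp point (between the pads) lies 19 mm behind it; z points along the fingers, y is the line along which they close (so a half turn about z gives the same grasp; the last joint's range is limited). The gripper opens to 87 mm and grips with 3 to 60 N. Pads are 19 mm wide; open, the fingers measure 117 mm over their backs; the gripper's body (75 mm by 190 mm) begins 51 mm behind the grasp point.
Start: joints at [1.127, 0.469, -0.049, 1.532, 0.024, 1.141, -0.082], TCP at [0.272, -0.618, 0.223] pointing down, gripper open.
Joint ranges: [-2.59, 2.59], [-0.33, 1.99], [-1.39, 1.29], [0.1, 2.45], [-1.04, 4.18], [0.21, 1.99], [-2.66, 2.66]. Speed limits (rad/s): [2.57, 2.57, 3.14, 3.14, 3.14, 3.14, 3.14].

## Interface

Orientations are given as [roll, pitch, yaw] about the fixed x, y, z axes, in that order (R = Rz(yaw) Ry(pitch) Rx(roll)).
In Python, from station import env, camera, camera_params gives the robot as it stands.
- The arm moves only by the shell command python3 -m pendant 'ROWS' [FORCE]. ROWS is JSON, a list of rows, each an object of numbers: "gripper": the opening, from 0 (shut) to 1 (fully open); "tx", "ty", "tz": the shift along the tool's x, y, z in m; "wx", "wy", "wz": the turn, a rotation vector about the tool's x, y, z in degrees. In form: [{"gripper": .., "tx": .., "ty": .., "tz": .., "wx": .., "wy": .., "wz": ..}, ...]. A call has 1 to 20 rows; each row is the pose to reach, as a shift and turn from the pose commanded when the call began, along the tool's axes at that moment; what a row does not reach only later rows make up. A row lasts 1/10 s, in which the tool goes at most 50 mm and 8.59 degrees, less where a joint would pass 70% of its speed; a pose out of reach is approached as far as the arm can. A call with a gripper value outside its range is refused whole. The fingers move at their own pace and stop on an object; FORCE is the grip in N (left out, the last holds). Time passes only in rows, so rows that repeat a pose let the fingers close. It gives the time, the measured TCP pose, the force, the opening and the grip force at its end, in the units of the state.
- env.read_state(): the state, without advancing time (a new reading comes with each control period).
- camera(name): name is "scene" or "side" or "wrist"; returns (picture, depth): 420x560x3 uint8, red, green, blue; 420x560 float32, m along the optical axis (not along the pixel's ray), 0 where there is no reading.
- camera_params(name): a dict with "fx", "fy", "cx", "cy" (pixels), "extrinsics" (4x4, takes a point from world to camera coordinates). Camera axes: x right, y up, looking along -z (the intrinsics and any distortion apply to the point x, -y, -z); pixel columns grow to the right and rows downward; lengths in m; the calibration is good to about 2 mm. A picture is of the moment at which its call begins: read the wrist's pose just before it. camera_params takes no time and is no camera call; for the wrist camera it gives the pose at the moment of the call.
- env.close_job(): hands the job in; it is judged then, once.
The state is a dict: "clock": time; "joints": joint angles; "dq": joint speeds; "joint_torque": joint torques, N m; "eef_pos": TCP position; "orientation": TCP orientation; "ft_force": force on the tool from outside, world axes, zero at the start; "ft_torque": the same for the moment, N m; "grip_width": finger opening in m; "grasp_force": force on a finger pad.
Only numpy, scipy, OpenCV 4.12 (cv2) and the standard library are available. Lean on these libraries where they do the work, as an engineer would, in place of code of your own. Each camera call takes 0.05 s, during which the arm holds its last target. There are 200 camera calls.

## Working session

There is one attempt and no reset: what is moved stays moved. The work goes in short steps, Python scripts to look and compute and a shell command to move; the robot and the scene stay as the last step left them, time stands still between calls to the robot, and variables do not carry over. Pictures are saved under pics/ and viewed, at most 10 in all, crops included, and the job is handed in when it is done.

```bash
mkdir -p pics; ls; cat > h.py <<'E'
import numpy as np, cv2
from station import env, camera, camera_params
def snap(n,f):
    P=camera_params(n); im,d=camera(n); cv2.imwrite('pics/'+f+'.png',im[:,:,::-1]); np.savez('pics/'+f+'.npz',d=d,E=P['extrinsics'],K=[P['fx'],P['fy'],P['cx'],P['cy']],im=im); return im,d
def world(f,u,v,z=None):
    a=np.load('pics/'+f+'.npz'); fx,fy,cx,cy=a['K']; T=np.linalg.inv(a['E'])
    r=np.array([(u-cx)/fx,-(v-cy)/fy,-1.])
    if z is None: return T[:3,:3]@(r*a['d'][int(round(v)),int(round(u))])+T[:3,3]
    w=T[:3,:3]@r; return T[:3,3]+w*(z-T[2,3])/w[2]
E
python3 - <<'E'
from h import *
s=env.read_state(); print(s['clock'],s['eef_pos'],s['orientation'],s['grip_width'])
a,_=snap('scene','s0'); b,_=snap('side','d0')
print({k:v for k,v in camera_params('scene').items()})
E
```

```text
pics
0.0 [ 0.27180458 -0.61720105  0.22151284] [-3.13964876e+00  7.05289750e-05  4.14869876e-01] 0.08694588948076988
{'fx': 417.84923267941144, 'fy': 417.84923267941144, 'cx': 273.1019412083011, 'cy': 208.28542688161326, 'extrinsics': array([[-6.56639131e-01, -7.54204897e-01,  1.59664109e-04,
         4.06095193e-01],
       [ 3.27642346e-01, -2.85067049e-01,  9.00770376e-01,
        -2.18144625e-01],
       [-6.79319914e-01,  5.91533390e-01,  4.34295641e-01,
        -5.98830804e-01],
       [ 0.00000000e+00,  0.00000000e+00,  0.00000000e+00,
         1.00000000e+00]])}
```

View pics/s0.png

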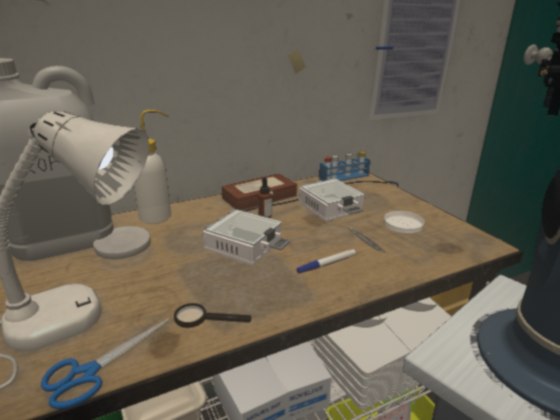

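View pics/d0.png

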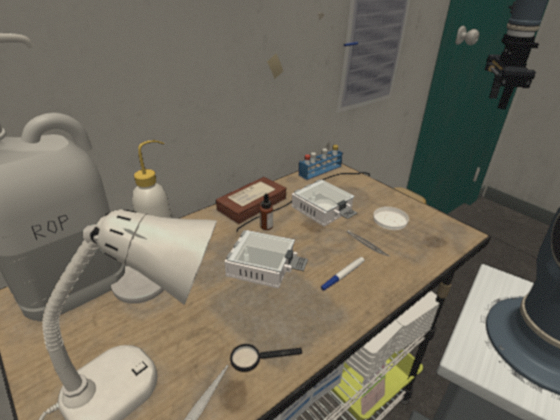

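Both pictures show the two chambers: in the scene view at (242,235) and (332,198), in the side view at (262,257) and (322,202). The tabs point right, towards the robot. I'll enlarge them to find the dish.

```bash
python3 - <<'E'
from h import *
a=cv2.imread('pics/d0.png')[170:300,210:370]; b=cv2.imread('pics/s0.png')[170:270,195:370]
a=cv2.resize(a,None,fx=4.5,fy=4.5,interpolation=2)[:,:720]; cv2.imwrite('pics/d0c.png',a)
b=cv2.resize(b,None,fx=4.5,fy=4.5,interpolation=2); cv2.imwrite('pics/s0c.png',b)
E
```

```text
(no output)
```

View pics/d0c.png

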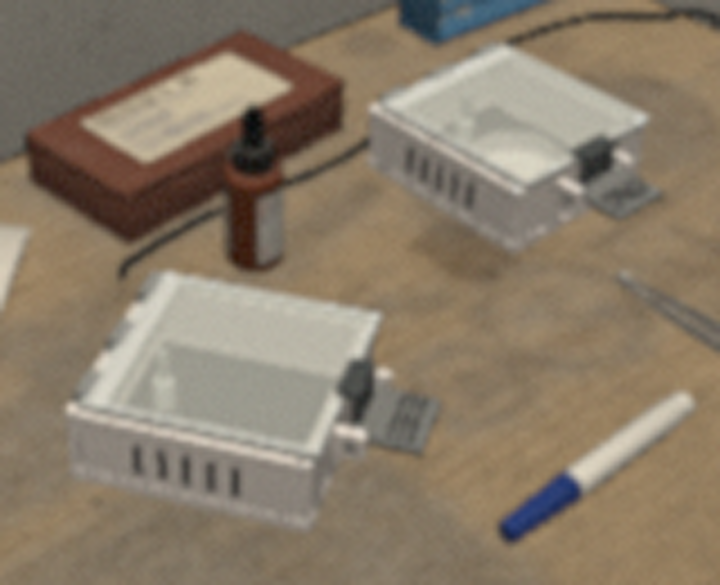

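View pics/s0c.png

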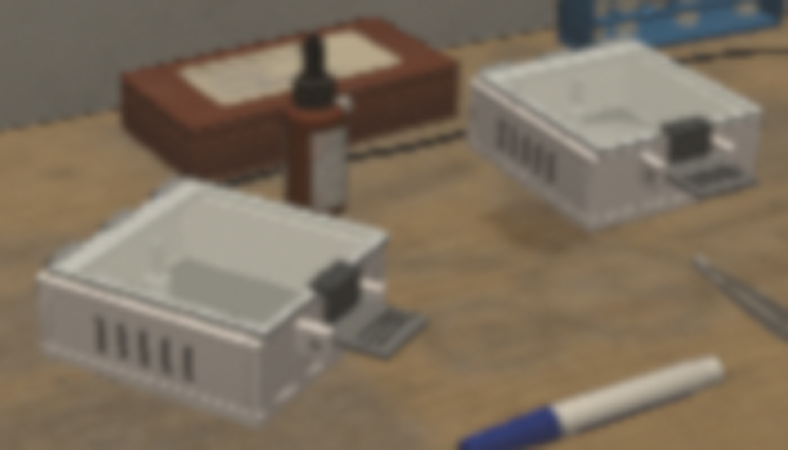

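Enlarged, the right chamber shows a round dish through its lid (side crop (522,155), scene crop (610,120)). The left one shows only its spring pin, so "full" is the right one.

```bash
python3 - <<'E'
from h import *
np.set_printoptions(precision=4,suppress=True)
S=4.5
for f,ox,oy,pts in [('d0',210,170,dict(L=(375,105),B=(507,45),R=(648,120),F=(525,187),tab=(622,193),hook=(597,140))),('s0',195,170,dict(L=(473,75),B=(640,42),R=(760,110),F=(600,157),tab=(712,178),hook=(688,122)))]:
    for k,(u,v) in pts.items():
        z=.037 if k=='tab' else .056 if k=='hook' else .050
        u,v=ox+u/S,oy+v/S
        print(f,k,world(f,u,v,z),world(f,u,v))
E
```

```text
d0 L [ 0.617  -0.0841  0.05  ] [ 0.6619 -0.1545 -0.0016]
d0 B [ 0.5902 -0.1922  0.05  ] [ 0.63   -0.268   0.0016]
d0 R [ 0.4798 -0.165   0.05  ] [ 0.5109 -0.2417 -0.0006]
d0 F [ 0.5033 -0.0619  0.05  ] [ 0.5053 -0.066   0.047 ]
d0 tab [ 0.465  -0.1063  0.037 ] [ 0.465  -0.1062  0.0371]
d0 hook [ 0.4898 -0.1194  0.056 ] [ 0.4894 -0.1184  0.0567]
s0 L [ 0.6169 -0.0885  0.05  ] [ 0.7008 -0.1726  0.0002]
s0 B [ 0.5886 -0.1964  0.05  ] [ 0.6611 -0.284   0.0052]
s0 R [ 0.4817 -0.1705  0.05  ] [ 0.4806 -0.1689  0.0508]
s0 F [ 0.498 -0.062  0.05 ] [ 0.5041 -0.0691  0.0456]
s0 tab [ 0.4616 -0.1075  0.037 ] [ 0.4582 -0.103   0.0397]
s0 hook [ 0.4884 -0.1185  0.056 ] [ 0.4865 -0.116   0.0574]
```

```bash
cat >> h.py <<'E'
from scipy.spatial.transform import Rotation as R
def rel(p,yaw,pitch=0,s=None):
    s=s or env.read_state(); A=R.from_euler('xyz',s['orientation']); B=R.from_euler('xyz',[np.pi,pitch,yaw])
    print('t',np.round(A.inv().apply(np.array(p)-s['eef_pos']),4),'w',np.round(np.degrees((A.inv()*B).as_rotvec()),2))
E
python3 -c "
from h import *
rel([.43,-.11,.15],-.22)"
```

```text
t [ 0.3492 -0.4004  0.0723] w [-0.1   0.04 36.37]
```

```bash
python3 -m pendant '[{"gripper":0,"tx":0.349,"ty":-0.4,"tz":0.02,"wz":36.4},{"gripper":0,"tx":0.349,"ty":-0.4,"tz":0.02,"wz":36.4},{"gripper":0,"tx":0.349,"ty":-0.4,"tz":0.02,"wz":36.4},{"gripper":0,"tx":0.349,"ty":-0.4,"tz":0.02,"wz":36.4},{"gripper":0,"tx":0.349,"ty":-0.4,"tz":0.02,"wz":36.4},{"gripper":0,"tx":0.349,"ty":-0.4,"tz":0.02,"wz":36.4},{"gripper":0,"tx":0.349,"ty":-0.4,"tz":0.02,"wz":36.4},{"gripper":0,"tx":0.349,"ty":-0.4,"tz":0.072,"wz":36.4},{"gripper":0,"tx":0.349,"ty":-0.4,"tz":0.072,"wz":36.4},{"gripper":0,"tx":0.349,"ty":-0.4,"tz":0.072,"wz":36.4},{"gripper":0,"tx":0.349,"ty":-0.4,"tz":0.072,"wz":36.4},{"gripper":0,"tx":0.349,"ty":-0.4,"tz":0.072,"wz":36.4},{"gripper":0,"tx":0.349,"ty":-0.4,"tz":0.072,"wz":36.4},{"gripper":0,"tx":0.349,"ty":-0.4,"tz":0.072,"wz":36.4},{"gripper":0,"tx":0.349,"ty":-0.4,"tz":0.072,"wz":36.4}]'
python3 -c "
from h import *
s=env.read_state();print(s['clock'],s['eef_pos'],s['orientation'])
a,_=snap('wrist','w1')"
```

```text
0.1 [ 0.27179415 -0.6172632   0.22160464] [-3.13982540e+00  9.93982425e-05  4.14804611e-01]invalid input at $[0]: expected keys gripper, tx, ty, tz, wx, wy, wz
```

View pics/w1.png

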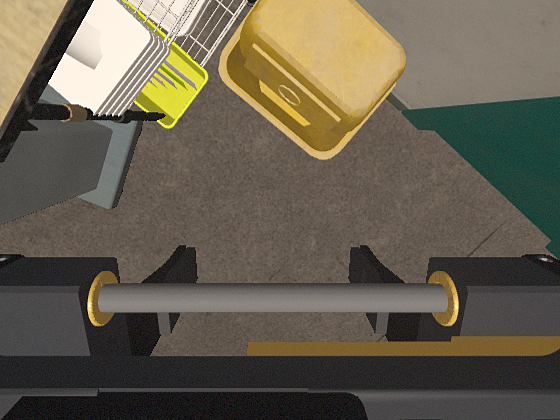

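The rows need all seven keys, so the arm has not moved. The wrist picture shows only the floor and the open fingers at (185,285) and (365,285).

```bash
python3 -m pendant '[{"gripper":0,"tx":0.349,"ty":-0.4,"tz":0.02,"wx":0,"wy":0,"wz":36.4},{"gripper":0,"tx":0.349,"ty":-0.4,"tz":0.02,"wx":0,"wy":0,"wz":36.4},{"gripper":0,"tx":0.349,"ty":-0.4,"tz":0.02,"wx":0,"wy":0,"wz":36.4},{"gripper":0,"tx":0.349,"ty":-0.4,"tz":0.02,"wx":0,"wy":0,"wz":36.4},{"gripper":0,"tx":0.349,"ty":-0.4,"tz":0.02,"wx":0,"wy":0,"wz":36.4},{"gripper":0,"tx":0.349,"ty":-0.4,"tz":0.02,"wx":0,"wy":0,"wz":36.4},{"gripper":0,"tx":0.349,"ty":-0.4,"tz":0.02,"wx":0,"wy":0,"wz":36.4},{"gripper":0,"tx":0.349,"ty":-0.4,"tz":0.02,"wx":0,"wy":0,"wz":36.4},{"gripper":0,"tx":0.349,"ty":-0.4,"tz":0.072,"wx":0,"wy":0,"wz":36.4},{"gripper":0,"tx":0.349,"ty":-0.4,"tz":0.072,"wx":0,"wy":0,"wz":36.4},{"gripper":0,"tx":0.349,"ty":-0.4,"tz":0.072,"wx":0,"wy":0,"wz":36.4},{"gripper":0,"tx":0.349,"ty":-0.4,"tz":0.072,"wx":0,"wy":0,"wz":36.4},{"gripper":0,"tx":0.349,"ty":-0.4,"tz":0.072,"wx":0,"wy":0,"wz":36.4},{"gripper":0,"tx":0.349,"ty":-0.4,"tz":0.072,"wx":0,"wy":0,"wz":36.4},{"gripper":0,"tx":0.349,"ty":-0.4,"tz":0.072,"wx":0,"wy":0,"wz":36.4},{"gripper":0,"tx":0.349,"ty":-0.4,"tz":0.072,"wx":0,"wy":0,"wz":36.4}]'
python3 -c "
from h import *
s=env.read_state();print(s['clock'],s['eef_pos'],s['orientation'],s['joints'])
a,_=snap('wrist','w2')"
```

```text
clock: 1.75
eef_pos: [0.4302, -0.1123, 0.1509]
orientation: [3.141, -0.001, -0.223]
ft_force: [-0.3, -0.6, -0.1]
grip_width: 0.0006
grasp_force: 0.0
1.75 [ 0.43024398 -0.11229654  0.1509378 ] [ 3.14125751e+00 -9.15464379e-04 -2.23040343e-01] [ 0.3694567   0.19285166 -0.2350665   2.12540894  0.06116712  0.82855805
 -1.69657703]
```

View pics/w2.png

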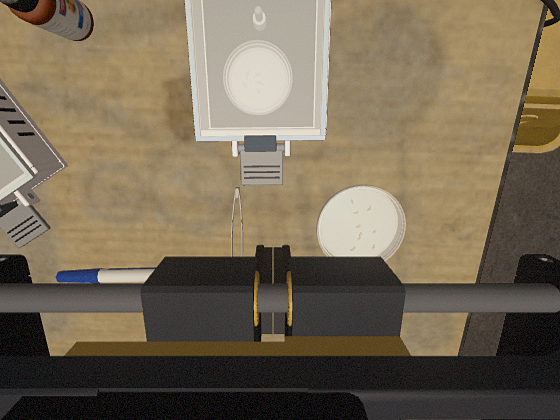

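The dish is clearly in the chamber ahead, at (258,78). Its tab plate spans about (241..283, 151..185), and the shut fingertips are at (273,250).

```bash
python3 - <<'E'
from h import *
np.set_printoptions(precision=4,suppress=True)
for n,u,v,z in [('tabL',241,168,.037),('tabR',283,168,.037),('tabfront',262,185,.037),('tabback',261,152,.037),('hook',261,143,.056),('LidL',192,20,.05),('LidLf',197,139,.05),('LidRf',325,139,.05),('LidR',331,20,.05)]:
    print(n,world('w2',u,v,z),world('w2',u,v))
E
```

```text
tabL [ 0.4735 -0.0935  0.037 ] [ 0.4735 -0.0935  0.0371]
tabR [ 0.4652 -0.1297  0.037 ] [ 0.46   -0.1298  0.0008]
tabfront [ 0.4545 -0.1081  0.037 ] [ 0.4477 -0.1052 -0.    ]
tabback [ 0.4831 -0.114   0.037 ] [ 0.4831 -0.114   0.0363]
hook [ 0.4916 -0.1167  0.056 ] [ 0.4916 -0.1167  0.055 ]
LidL [ 0.59   -0.0871  0.05  ] [ 0.589  -0.0876  0.0529]
LidLf [ 0.5061 -0.0658  0.05  ] [ 0.5061 -0.0666  0.0531]
LidRf [ 0.4827 -0.1685  0.05  ] [ 0.4784 -0.176  -0.0002]
LidR [ 0.5669 -0.1881  0.05  ] [ 0.5784 -0.1991  0.0011]
```

```bash
python3 -c "
from h import *
rel([.465,-.1105,.042],-.227)"
```

```text
t [ 0.0334 -0.0092  0.1089] w [ 0.02 -0.05  0.25]
```

```bash
python3 -m pendant '[{"gripper":0,"tx":0.033,"ty":-0.009,"tz":0.05,"wx":0,"wy":0,"wz":0},{"gripper":0,"tx":0.033,"ty":-0.009,"tz":0.09,"wx":0,"wy":0,"wz":0},{"gripper":0,"tx":0.033,"ty":-0.009,"tz":0.107,"wx":0,"wy":0,"wz":0},{"gripper":0,"tx":0.033,"ty":-0.009,"tz":0.11,"wx":0,"wy":0,"wz":0},{"gripper":0,"tx":0.033,"ty":-0.009,"tz":0.113,"wx":0,"wy":0,"wz":0},{"gripper":0,"tx":0.033,"ty":-0.009,"tz":0.116,"wx":0,"wy":0,"wz":0},{"gripper":0,"tx":0.033,"ty":-0.009,"tz":0.119,"wx":0,"wy":0,"wz":0},{"gripper":0,"tx":0.033,"ty":-0.009,"tz":0.121,"wx":0,"wy":0,"wz":0},{"gripper":0,"tx":0.033,"ty":-0.009,"tz":0.121,"wx":0,"wy":0,"wz":0}]'
python3 -c "
from h import *
a,_=snap('wrist','w3');a,_=snap('scene','s3')
cv2.imwrite('pics/c3.png',np.hstack([cv2.resize(cv2.imread('pics/w3.png'),(400,300)),cv2.resize(cv2.imread('pics/s3.png')[130:250,270:430],(400,300))]))
"
```

```text
clock: 2.7
eef_pos: [0.4653, -0.1099, 0.0319]
orientation: [3.141, -0.003, -0.221]
ft_force: [-3.4, 1.3, 12.6]
grip_width: 0.0004
grasp_force: 6.6
```

View pics/c3.png

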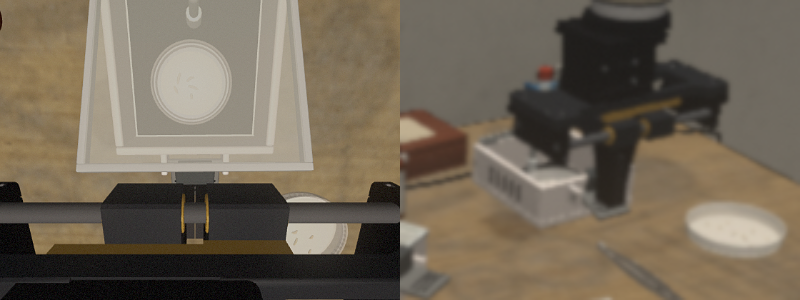

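The lid now looks wider than its box in the wrist view (front edge (80..310,167)), so it has sprung up. I'll lift off the tab, backing away and up.

```bash
python3 -m pendant '[{"gripper":0,"tx":-0.004,"ty":0,"tz":-0.015,"wx":0,"wy":0,"wz":0},{"gripper":0,"tx":-0.015,"ty":0,"tz":-0.04,"wx":0,"wy":0,"wz":0},{"gripper":0,"tx":-0.02,"ty":0,"tz":-0.06,"wx":0,"wy":0,"wz":0},{"gripper":0,"tx":-0.02,"ty":0,"tz":-0.072,"wx":0,"wy":0,"wz":0},{"gripper":0,"tx":-0.02,"ty":0,"tz":-0.072,"wx":0,"wy":0,"wz":0},{"gripper":0,"tx":-0.02,"ty":0,"tz":-0.072,"wx":0,"wy":0,"wz":0}]'
python3 - <<'E'
from h import *
np.set_printoptions(precision=4,suppress=True)
a,_=snap('wrist','w4');a,_=snap('side','d4')
cv2.imwrite('pics/c4.png',np.hstack([cv2.resize(cv2.imread('pics/w4.png'),(400,300)),cv2.resize(cv2.imread('pics/d4.png')[130:250,270:430],(400,300))]))
c=np.array([.558,-.132]); y=-.227; X=np.array([np.cos(y),np.sin(y)])
s=env.read_state(); print('local tcp',(s['eef_pos'][:2]-c)@X, s['eef_pos'])
for th in (.66,.9,1.2,1.57,1.7,1.8):
    print(th,.0545-.1175*np.cos(th),.049+.1175*np.sin(th))
E
```

```text
clock: 3.4
eef_pos: [0.4453, -0.1053, 0.1017]
orientation: [3.142, -0.001, -0.221]
ft_force: [0.6, -0.3, -0.5]
grip_width: 0.0007
grasp_force: 0.0
local tcp -0.11651014950949617 [ 0.4446 -0.1051  0.1008]
0.66 -0.03832408720094039 0.12104123010687846
0.9 -0.018539171271803066 0.1410409118812293
1.2 0.011922963848990852 0.15851459260114908
1.57 0.054406431611488844 0.16649996274449058
1.7 0.06963922807972414 0.16552061522816505
1.8 0.08119624612643773 0.16342709662818794
```

View pics/c4.png

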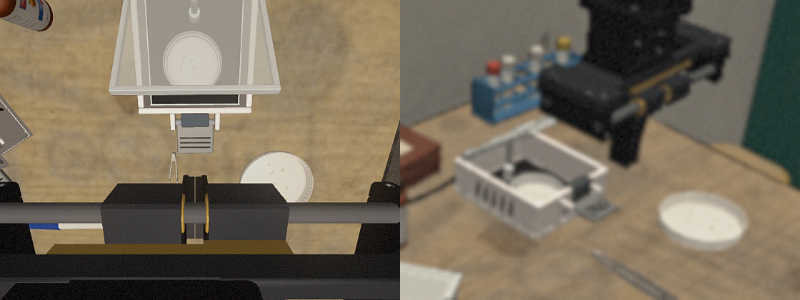

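The lid is up about 40° with its front edge at (110..280,90), and the dish is undisturbed. Next I push the edge back along its arc.

```bash
python3 -m pendant '[{"gripper":0,"tx":0.03,"ty":0,"tz":0,"wx":0,"wy":0,"wz":0},{"gripper":0,"tx":0.055,"ty":0,"tz":0,"wx":0,"wy":0,"wz":0},{"gripper":0,"tx":0.068,"ty":0,"tz":0,"wx":0,"wy":0,"wz":0},{"gripper":0,"tx":0.078,"ty":0,"tz":-0.01,"wx":0,"wy":0,"wz":0},{"gripper":0,"tx":0.088,"ty":0,"tz":-0.019,"wx":0,"wy":0,"wz":0},{"gripper":0,"tx":0.098,"ty":0,"tz":-0.025,"wx":0,"wy":0,"wz":0},{"gripper":0,"tx":0.108,"ty":0,"tz":-0.031,"wx":0,"wy":0,"wz":0},{"gripper":0,"tx":0.118,"ty":0,"tz":-0.036,"wx":0,"wy":0,"wz":0},{"gripper":0,"tx":0.128,"ty":0,"tz":-0.039,"wx":0,"wy":0,"wz":0},{"gripper":0,"tx":0.138,"ty":0,"tz":-0.04,"wx":0,"wy":0,"wz":0},{"gripper":0,"tx":0.148,"ty":0,"tz":-0.04,"wx":0,"wy":0,"wz":0},{"gripper":0,"tx":0.157,"ty":0,"tz":-0.04,"wx":0,"wy":0,"wz":0},{"gripper":0,"tx":0.165,"ty":0,"tz":-0.04,"wx":0,"wy":0,"wz":0},{"gripper":0,"tx":0.173,"ty":0,"tz":-0.04,"wx":0,"wy":0,"wz":0},{"gripper":0,"tx":0.18,"ty":0,"tz":-0.04,"wx":0,"wy":0,"wz":0},{"gripper":0,"tx":0.182,"ty":0,"tz":-0.04,"wx":0,"wy":0,"wz":0},{"gripper":0,"tx":0.182,"ty":0,"tz":-0.04,"wx":0,"wy":0,"wz":0},{"gripper":0,"tx":0.182,"ty":0,"tz":-0.04,"wx":0,"wy":0,"wz":0}]'
python3 - <<'E'
from h import *
a,_=snap('wrist','w5');a,_=snap('side','d5')
cv2.imwrite('pics/c5.png',np.hstack([cv2.resize(cv2.imread('pics/w5.png'),(400,300)),cv2.resize(cv2.imread('pics/d5.png')[110:260,240:440],(400,300))]))
E
```

```text
clock: 5.3
eef_pos: [0.621, -0.1446, 0.1411]
orientation: [3.141, 0.003, -0.22]
ft_force: [-4.8, 0.3, 0.9]
grip_width: 0.0003
grasp_force: 2.6
```

View pics/c5.png

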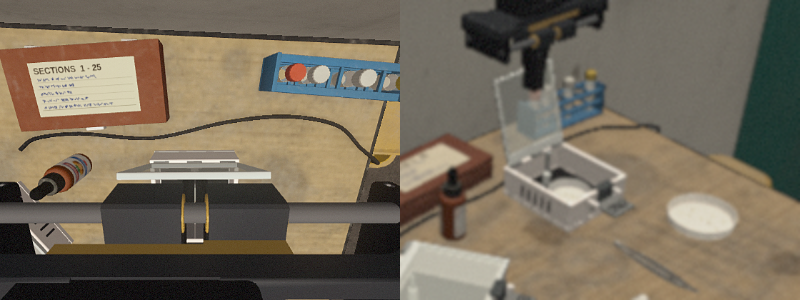

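The lid stands past upright against the finger, with about 5 N at its stop. I back off and check that it stays.

```bash
python3 -m pendant '[{"gripper":0,"tx":-0.015,"ty":0,"tz":0,"wx":0,"wy":0,"wz":0},{"gripper":0,"tx":-0.05,"ty":0,"tz":-0.02,"wx":0,"wy":0,"wz":0},{"gripper":0,"tx":-0.09,"ty":0,"tz":-0.04,"wx":0,"wy":0,"wz":0},{"gripper":0,"tx":-0.13,"ty":0,"tz":-0.06,"wx":0,"wy":0,"wz":0},{"gripper":0,"tx":-0.16,"ty":0,"tz":-0.08,"wx":0,"wy":0,"wz":0},{"gripper":0,"tx":-0.16,"ty":0,"tz":-0.08,"wx":0,"wy":0,"wz":0},{"gripper":0,"tx":-0.16,"ty":0,"tz":-0.08,"wx":0,"wy":0,"wz":0},{"gripper":0,"tx":-0.16,"ty":0,"tz":-0.08,"wx":0,"wy":0,"wz":0},{"gripper":0,"tx":-0.16,"ty":0,"tz":-0.08,"wx":0,"wy":0,"wz":0},{"gripper":0,"tx":-0.16,"ty":0,"tz":-0.08,"wx":0,"wy":0,"wz":0}]'
python3 - <<'E'
from h import *
a,_=snap('wrist','w6');a,_=snap('side','d6')
cv2.imwrite('pics/c6.png',np.hstack([cv2.resize(cv2.imread('pics/w6.png'),(400,300)),cv2.resize(cv2.imread('pics/d6.png')[130:310,200:440],(400,300))]))
E
```

```text
clock: 6.4
eef_pos: [0.4669, -0.11, 0.2207]
orientation: [-3.141, 0.001, -0.22]
ft_force: [0.5, 1.0, -0.7]
grip_width: 0.0005
grasp_force: 0.0
```

View pics/c6.png

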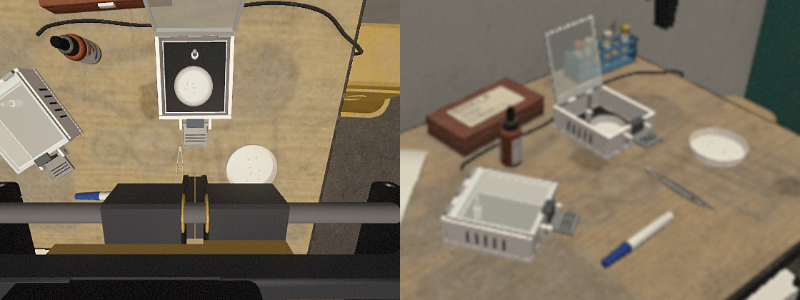

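The lid rests open past upright (side (575,55)). The dish is still in place at (193,85), the other chamber is shut, and the robot is clear of everything.

```bash
python3 -c "
from station import env
print(env.close_job())"
```

```text
the job is handed in; nothing more can be done
None
```

Job handed in at about 6.5 s on the clock: the lid of the chamber with the dish is resting fully open by itself, the other chamber is shut, nothing else in the pictures looks moved, and the robot is touching nothing.

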